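# Set a rocking footstool's screw foot level and lock it with its jam nut

### The job

The round footstool lies upside down on the table, and on the leg that leans towards the robot the screw foot has been left standing out farther than the other three. Screw that foot in until its tip is level with the tips of the other three feet, then run the hexagon jam nut on its thread down and tighten it firmly against the end of the leg, so that the foot stays locked at that height. Leave the other things on the table where they are.

Things in the scene. Friction and masses are not known exactly. Their poses are not given: they have to be found in the camera images.
- stool: Upturned round footstool, fixed: beige cushion 340 mm across on the table, flat grey underside 102 mm up. Four dark legs, 45 to 54 mm thick, rise from it 105 mm from its centre and lean outwards 0.47 rad from vertical; each ends, 115 mm along, in a brass ferrule with a 48 mm washer. Origin on the table under its centre, z up, -x towards the leg to be set, the one leaning towards the robot.
- screw_foot (a joint): Turn of the foot to be set, rad: 0 = level with the other three, positive = screwed out. Right-hand thread, 8 mm per turn: each rad clockwise (looking down on the foot along the leg) lowers the value by 1 and moves it 1.27 mm inwards along the leg's axis. Starts 3.2 to 5 rad out, turns with about 0.3 N m, stays where left, turns apart from the nut; can go in too far.
- foot_tip (a point): Outer end, on the axis, of the foot to be set; z points outwards along the leg's axis, the frame turns with the foot. Foot: round ribbed grey grip, 46 mm diameter, from 19 to 6 mm below this point, then a black domed rubber end. Below it the 36 mm screw is bare down to the nut. Tips of the three fixed feet: 246.4 mm above the table.
- jam_nut (a joint): Turn of the jam nut, rad: 0 = just touching the spring washer on the leg's end, positive = backed off (1.27 mm outwards per rad), negative = tightened, the washer adding 2 N m per rad. Clockwise seen from outside lowers it. Starts 2 to 3.6, turns with about 0.35 N m, stays where left, springs back to about -0.17 if tightened farther. Firmly tight: below -0.08.
- nut_mid (a point): Centre, on the axis, of the jam nut to be tightened: steel hexagon, 55 mm across flats, 63.5 mm across corners, 16 mm high (8 mm either side). z points outwards along the leg's axis, x to the middle of one flat, more flats every 60 degrees; turns with the nut. With nut tight and foot level it lies 39 mm below foot_tip along the axis.
- water_bottle: Milky clear plastic water bottle with a blue cap, 66 mm diameter, 200 mm tall, standing; origin at the centre of its underside.
- tumbler: Glass tumbler, 74 mm diameter, 100 mm tall, standing mouth up; origin at the centre of its underside.
- spanner: Steel spanner, 180 mm long, lying flat between robot and footstool; origin under its middle, x along it.
- screwdriver: Red-handled screwdriver, 200 mm long, lying flat; origin under its middle, x along it.
- spare_nut: Spare steel hexagon nut, 55 mm across flats, 16 mm high, lying flat on the table; not needed. Origin at the centre of its underside.
- tape_roll: White roll of tape, 80 mm diameter, 24 mm high, lying on the middle of the footstool's underside, between the legs; origin at the centre of its underside.
- pad_tin: Round green tin, 68 mm diameter, 55 mm high; origin at the centre of its underside.
- remote: Black television remote, 180 x 45 x 18 mm, lying flat; origin under its middle, x along it.

How it is judged:
On the way, in this order (a step that is already met when the one before it is completed fails the run):
1. the foot is screwed in level with the other three while its jam nut is still loose (height (world z) of foot_tip between 0.2449 and 0.2479 m and value of joint jam_nut above 0.3 rad), for 0.3 s.
2. the jam nut is firmly tight on the leg's end with the foot still level (height (world z) of foot_tip between 0.2449 and 0.2479 m and value of joint jam_nut below -0.08 rad), for 0.2 s.
At the end, for the whole second after the job is handed in: The set foot's tip is level with the other three tips within 1.5 mm, its jam nut is tightened against the leg's end (joint below -0.08 rad), and both are at rest (all of step 2 and velocity of joint jam_nut between -0.1 and 0.1 rad/s and velocity of joint screw_foot between -0.1 and 0.1 rad/s); the robot touches nothing.
It fails at once if one of the other things on the table is pushed more than 30 mm from its place (distance of any of water_bottle, tumbler, spanner, screwdriver, spare_nut, tape_roll, pad_tin, remote from where it was at the start of the episode above 0.03 m).
It also fails if it takes over 64 s, if anything falls off the work surface, if the arm or the gripper's body presses on something with over 40 N, if the wrist force passes 120 N, or if a joint passes its speed limit or range.

### The arm

A 6-joint arm with a two-finger parallel gripper is mounted at the origin on the work surface. World frame = base frame: x ahead of the robot, y to its left, z up, the work surface at z = 0. Lengths are in m, angles in rad, forces in N, time in s.
With the tool pointing down it reaches from about 0.25 to 0.775 m from the base axis. Payload 4 kg.
Tool frame: the origin (TCP) lies between the finger pads; the fingertips stand 14 mm ahead of it and the grasp point (between the pads) lies 5 mm behind it (nose_length is the distance from the TCP to the fingertips, in m); z points along the fingers, y is the line along which they close (so a half turn about z gives the same grasp; the last joint's range is limited). The gripper opens to 94 mm and grips with 3 to 60 N. Pads are 16 mm wide; open, the fingers measure 119 mm over their backs; the gripper's body (75 mm by 177 mm) begins 78 mm behind the grasp point.
Start: joints at [1.062, 0.087, 1.371, -0, 1.684, -0.103], TCP at [0.217, 0.505, 0.22] pointing down, gripper open.
Joint ranges: [-3.1, 3.1], [-0.76, 2.03], [0.27, 2.55], [-1.08, 4.22], [0.17, 2.65], [-2.57, 2.57]. Speed limits (rad/s): [2.79, 2.79, 3.14, 3.14, 3.14, 3.14].

### API

Orientations are given as [roll, pitch, yaw] about the fixed x, y, z axes, in that order (R = Rz(yaw) Ry(pitch) Rx(roll)).
In Python, from bench import * gives the robot as it stands.
- The arm moves only by the tool move_arm, never from a script. Its argument "steps" is one flat list of numbers, 7 for each row, row after row: the turn, a rotation vector about the world's x, y, z in rad, then the shift along the world's x, y, z in m, then the opening, from 0 (shut) to 1 (fully open). A call has 1 to 12 rows; each row is the pose to reach, as a shift and turn from the pose commanded when the call began; what a row does not reach only later rows make up. A row lasts 1/10 s, in which the tool goes at most 50 mm and 8.59 degrees, less where a joint would pass 70% of its speed; a pose out of reach is approached as far as the arm can. A call with a gripper value outside its range is refused whole. The fingers move at their own pace and stop on an object; the grip force is fixed at half the most. Time passes only in rows, so rows that repeat a pose let the fingers close. It gives the time, the measured TCP pose, the force, the opening and the grip force at its end, in the units of the state.
- get_obs(): the state, without advancing time (a new reading comes with each control period).
- snapshot(name): name is "scene" or "top"; returns (picture, depth): 420x560x3 uint8, red, green, blue; 420x560 float32, m along the optical axis (not along the pixel's ray), 0 where there is no reading.
- camera_model(name): a dict with "fx", "fy", "cx", "cy" (pixels), "k1" (the pictures are not rectified: a ray, as slopes to the right and down, at radius r is drawn at 1 + k1 r^2 times it, then the intrinsics apply), "rvec" (rotation vector, rad) and "tvec" (3), from world to camera coordinates, as OpenCV has them. Camera axes: x right, y down, z forward; pixel columns grow to the right and rows downward; lengths in m; the calibration is good to about 2 mm. A picture is of the moment at which its call begins. camera_model takes no time and is no camera call.
- close_job(): hands the job in; it is judged then, once.
Trained networks look in the newest picture that a camera, given by its name, has taken for a name from the list of things; names that differ only in an ending like _2 or _b are one class to them, and where a whole thing is asked for, a point or a joint stands for the part that bears it (a point fixed in the world has none). Each returns a list of dicts, best first, with "score" (0 to 1); they miss things now and then, are a little off and sometimes report something else, mostly with a low value. They report only what shows in the picture. A call takes as long as a camera call.
- silhouettes(camera, target): "pixels" (420x560 bool, what is visible of it) and "uv" ([column, row] in pixels, amid what is visible of it).
- spot_point(camera, target): "uv" ([column, row] in pixels: a listed point, or the origin of a listed thing).
The state is a dict: "time": time; "joint_positions": joint angles; "qvel": joint speeds; "joint_torque": joint torques, N m; "tool_pos": TCP position; "ee_rot": TCP orientation; "wrist_force": force on the tool from outside, world axes, zero at the start; "wrist_torque": the same for the moment, N m; "width": finger opening in m; "finger_force": force on a finger pad.
Only numpy, scipy, OpenCV 4.12 (cv2) and the standard library are available. Lean on these libraries where they do the work, as an engineer would, in place of code of your own. Each camera call takes 0.05 s, during which the arm holds its last target. There are 200 camera calls.

## Working session

There is one attempt and no reset: what is moved stays moved. The work goes in short steps, Python scripts to look and compute and a tool call to move; the robot and the scene stay as the last step left them, time stands still between calls to the robot, and variables do not carry over. Pictures are saved under pics/ and viewed, at most 10 in all, crops included, and the job is handed in when it is done.

Besides the shell and the picture viewer there is one more tool, called after "Emit:" as name(argument=value, ...) on one line, values as JSON. move_arm: Moves the arm, as the interface text tells. Its arguments: {"type":"object","properties":{"steps":{"type":"array"}},"required":["steps"]}

```bash
mkdir -p pics; ls; cat > h.py <<'E'
from bench import *
import numpy as np, cv2
from scipy.spatial.transform import Rotation as R
def cam(n):
    m=camera_model(n); K=np.array([[m['fx'],0,m['cx']],[0,m['fy'],m['cy']],[0,0,1.]])
    return K,np.array([m['k1'],0,0,0,0.]),np.array(m['rvec'],float),np.array(m['tvec'],float)
def proj(n,P):
    K,d,r,t=cam(n); return cv2.projectPoints(np.atleast_2d(P).astype(float),r,t,K,d)[0][:,0]
def cloud(n,dep):
    K,d,r,t=cam(n); H,W=dep.shape
    g=np.stack(np.meshgrid(np.arange(W),np.arange(H)),-1).reshape(-1,1,2).astype(float)
    s=cv2.undistortPoints(g,K,d).reshape(H,W,2)
    c=np.dstack([s[...,0]*dep,s[...,1]*dep,dep])
    return (c-t)@cv2.Rodrigues(r)[0]
def ray(n,uv):
    K,d,r,t=cam(n); M=cv2.Rodrigues(r)[0]
    s=cv2.undistortPoints(np.array(uv,float).reshape(1,1,2),K,d)[0,0]
    v=M.T@np.r_[s,1]; return -M.T@t, v/np.linalg.norm(v)
E
python3 - <<'E'
from h import *
for n in('scene','top'):
    p,d=snapshot(n); cv2.imwrite(f'pics/{n}0.png',p[...,::-1]); np.save(f'{n}0.npy',d)
    C=cloud(n,d)
    K,dd,r,t=cam(n);print(n,'campos',-cv2.Rodrigues(r)[0].T@t)
    for o in ['stool','foot_tip','nut_mid','tape_roll','water_bottle','tumbler','spanner','screwdriver','spare_nut','pad_tin','remote']:
        for s in spot_point(n,o)[:2]:
            u,v=np.round(s['uv']).astype(int); 
            print(o,round(s['score'],2),np.round(s['uv'],1), C[v,u].round(3) if 0<=v<420 and 0<=u<560 else '')
o=get_obs();print({k:np.round(v,3) for k,v in o.items()})
E
```

```text
pics
scene campos [1.19623766 0.39909287 0.96921784]
foot_tip 0.58 [279.6 175. ] [ 0.477 -0.05   0.25 ]
nut_mid 0.48 [280.9 190.9] [ 0.508 -0.027  0.229]
nut_mid 0.37 [241.8 196.2] [ 0.39  -0.254  0.001]
tape_roll 0.84 [265.1 262.2] [0.645 0.014 0.105]
tape_roll 0.73 [241.8 195.5] [ 0.39  -0.254  0.001]
water_bottle 0.57 [197.7 181.4] [ 0.427 -0.412  0.018]
tumbler 0.75 [407.3 262.3] [0.39  0.316 0.046]
tumbler 0.72 [264.1 283.3] [0.698 0.047 0.101]
spanner 0.53 [309.9 223.7] [0.382 0.004 0.008]
screwdriver 0.46 [242.5 194.8] [ 0.386 -0.257  0.001]
spare_nut 0.81 [374.7 269.2] [ 0.424  0.244 -0.002]
pad_tin 0.87 [167.4 222.2] [ 0.629 -0.364  0.021]
remote 0.85 [395.2 319.8] [0.561 0.355 0.018]
top campos [ 0.36033163 -0.03483694  1.51337942]
stool 0.96 [260.5 182. ] [0.619 0.001 0.123]
foot_tip 0.78 [275.7 224.8] [ 0.472 -0.047  0.248]
nut_mid 0.53 [271.2 217.2] [ 0.497 -0.033  0.226]
tape_roll 0.57 [254.1 173.4] [0.653 0.021 0.099]
water_bottle 0.67 [388.1 245.6] [ 0.418 -0.405  0.084]
tumbler 0.78 [172.5 264.7] [0.362 0.298 0.003]
spanner 0.79 [256.8 259.2] [ 0.38   0.015 -0.003]
spanner 0.23 [339.5 264.3] [ 0.362 -0.26   0.019]
screwdriver 0.65 [338.1 262.7] [ 0.365 -0.254  0.016]
spare_nut 0.51 [186.4 246.9] [ 0.422  0.253 -0.001]
pad_tin 0.79 [374.8 190.1] [ 0.604 -0.377  0.053]
remote 0.84 [158.4 206.2] [0.559 0.346 0.016]
{'time': np.float64(1.2), 'joint_positions': array([ 1.062,  0.087,  1.371, -0.   ,  1.684, -0.103]), 'qvel': array([-0.001, -0.001, -0.   ,  0.   , -0.002,  0.   ]), 'joint_torque': array([-2.0000e-03, -3.4006e+01, -3.0259e+01,  7.1000e-02,  2.4000e-02,
        0.0000e+00]), 'tool_pos': array([0.217, 0.505, 0.22 ]), 'ee_rot': array([3.142, 0.   , 2.736]), 'wrist_force': array([0.683, 0.11 , 0.168]), 'wrist_torque': array([-0.008,  0.048, -0.047]), 'finger_force': np.float64(0.0), 'width': np.float64(0.094)}
```

```bash
python3 - <<'E'
import cv2
a=cv2.imread('pics/scene0.png');b=cv2.imread('pics/top0.png')
x=cv2.resize(a[130:330,150:420],None,fx=2,fy=2,interpolation=3);y=cv2.resize(b[120:300,210:340],None,fx=2.2,fy=2.2,interpolation=3)
import numpy as np
y=cv2.copyMakeBorder(y,0,max(0,400-y.shape[0]),0,0,0)[:400]
cv2.imwrite('pics/c.png',np.hstack([x[:,:510],y]))
E
```

```text
(no output)
```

View pics/c.png

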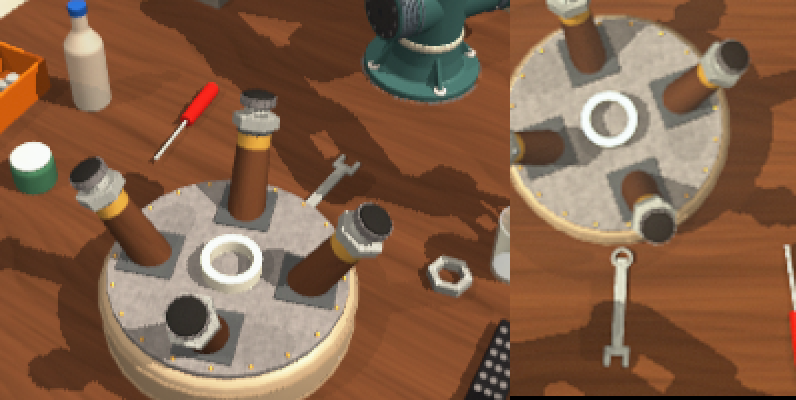

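View pics/top0.png

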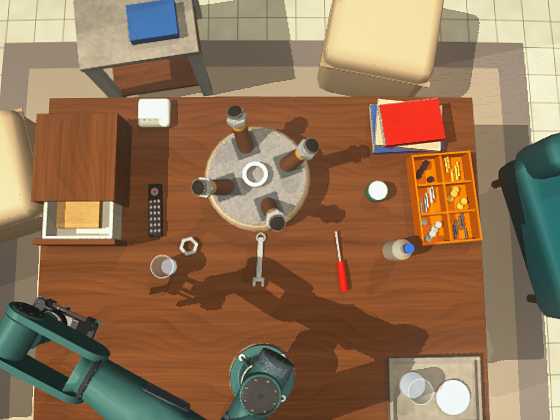

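The crops show the four legs. The proud foot is at about top px (276,222) and scene px (280,178), the free spanner is at top (260,260), and nothing stands near that leg. Next I fit the stool pose to the depth data.

```bash
cat > fit.py <<'E'
from h import *
from scipy.optimize import least_squares
s,c=np.sin(.47),np.cos(.47)
def axes(p):
    for k in range(4):
        a=p[2]+np.pi+k*np.pi/2; e=np.array([np.cos(a),np.sin(a),0])
        yield np.r_[p[0],p[1],.102]+.105*e, s*e+np.r_[0,0,c], e
def coords(P,p):  # along, radial, per leg
    out=[]
    for b,u,e in axes(p):
        d=P-b; t=d@u; out.append((t,np.linalg.norm(d-np.outer(t,u),axis=1)))
    return out
def fit(C,p0):
    P=C.reshape(-1,3); P=P[(P[:,2]>.115)&(P[:,2]<.26)&(np.hypot(P[:,0]-.62,P[:,1])<.23)]
    def f(q):
        Q=P-[0,0,q[3]]; r=[]
        co=coords(Q,q)
        T=np.array([x[0] for x in co]);D=np.array([x[1] for x in co]);k=D.argmin(0);i=np.arange(len(P))
        t,d=T[k,i],D[k,i]
        m=(t>.02)&(t<.10)
        return np.where(m,np.clip(d-(.027-.0045*t/.115),-.02,.02),0)*1e3
    return least_squares(f,np.r_[p0,0],x_scale=[.01,.01,.05,.01],loss='soft_l1',diff_step=1e-4)
if __name__=='__main__':
    best={}
    for n in('scene','top'):
        C=cloud(n,np.load(n+'0.npy'))
        r=min((fit(C,[.62,.005,y]) for y in(.1,.25,.4,.55)),key=lambda r:r.cost)
        q=r.x; print(n,q.round(4),r.cost)
        P=C.reshape(-1,3); P=P[P[:,2]>.1]
        for k,(t,d) in enumerate(coords(P-[0,0,q[3]],q)):
            m=(d<.012)&(t>.13); m2=(d<.035)&(t>.11)
            x=np.percentile(t[m],[10,50,90]) if m.any() else 0
            b,u,e=list(axes(q))[k]
            # offset of top points from axis: flat region centroid
            g=(d<.03)&(t>.15); off=(P-[0,0,q[3]])[g]-b; off=(off-np.outer(off@u,u)).mean(0)
            print(k,m.sum(),np.round(np.array(x)*1e3,1),'centroid off mm',(off*1e3).round(1))
E
python3 fit.py
```

```text
scene [ 1.0225 -0.016  -0.0344 -0.4703] 0.0
0 64 [522.7 545.  554.6] centroid off mm [ 1.3 -0.9  0.7]
1 0 0.0 centroid off mm [nan nan nan]
2 0 0.0 centroid off mm [nan nan nan]
3 0 0.0 centroid off mm [nan nan nan]
top [ 0.644   0.0112  0.3575 -0.0037] 583.4815183940618
0 53 [166.6 169.1 172.8] centroid off mm [3.6 1.8 2. ]
1 43 [162.1 163.2 165.6] centroid off mm [-3.3  4.3  2.6]
2 39 [161.8 164.1 166.1] centroid off mm [-6.5 -1.5  3.4]
3 48 [161.5 164.4 166.3] centroid off mm [-0.3 -5.   2.4]fit.py:35: RuntimeWarning: Mean of empty slice.
  g=(d<.03)&(t>.15); off=(P-[0,0,q[3]])[g]-b; off=(off-np.outer(off@u,u)).mean(0)
  ret = um.true_divide(
```

```bash
sed -i "s/np.where(m,np.clip(d-(.027-.0045\*t\/.115),-.02,.02),0)\*1e3/np.where(m,np.clip(d-(.027-.0045*t\/.115),-.02,.02)*1e3,20)/; s/loss='soft_l1',/loss='soft_l1',bounds=([.58,-.04,-.3,-.008],[.69,.06,.8,.008]),/; s/\[.62,.005,y\]/[.644,.011,y]/" fit.py; python3 fit.py
cat >> h.py <<'E'
def leg(p):
    e=np.array([-np.cos(p[2]),-np.sin(p[2]),0]); u=np.sin(.47)*e+np.r_[0,0,np.cos(.47)]
    return np.r_[p[0],p[1],.102]+.105*e,u
E
python3 - <<'E'
from h import *
b,u=leg([.644,.0112,.3575]); print(b,u)
for n in('scene','top'):
    print(n,proj(n,[b+.167*u,b+.127*u]).round(1))
    for o in('foot_tip','nut_mid'):
        print(o,[(s['score'],s['uv']) for s in spot_point(n,o)])
E
```

```text
scene [ 0.6465  0.0106  0.3588 -0.0013] 57665.70216913089
0 15 [166.4 167.  167.8] centroid off mm [11.4  7.   6.7]
1 39 [161.  162.5 163.4] centroid off mm [4.7 8.4 3.2]
2 101 [161.4 163.1 164.9] centroid off mm [ 0.   2.1 -0.4]
3 57 [161.6 163.  163.9] centroid off mm [ 7.6 -0.2  1.4]
top [ 0.644   0.0112  0.3575 -0.0037] 36959.251681538546
0 53 [166.6 169.1 172.8] centroid off mm [3.6 1.8 2. ]
1 43 [162.1 163.2 165.6] centroid off mm [-3.3  4.3  2.6]
2 39 [161.8 164.1 166.1] centroid off mm [-6.5 -1.5  3.4]
3 48 [161.5 164.4 166.3] centroid off mm [-0.3 -5.   2.4]
[ 0.54563867 -0.02554301  0.102     ] [-0.42425236 -0.15848003  0.89156829]
scene [[279.9 174.1]
 [278.3 188.7]]
foot_tip [(0.58, [279.6, 175.0])]
nut_mid [(0.48, [280.9, 190.9]), (0.37, [241.8, 196.2])]
top [[277.8 224. ]
 [275.4 219.3]]
foot_tip [(0.78, [275.7, 224.8])]
nut_mid [(0.53, [271.2, 217.2])]
```

```bash
cat >> h.py <<'E'
P0=[.6453,.011,.358]
def want(t,q6):
    b,u=leg(P0); p=b+t*u; z=-u
    w=p+.15*u; a=np.arctan2(w[1],w[0]); f=np.r_[np.cos(a),np.sin(a),0]
    y=f-f@z*z; y/=np.linalg.norm(y); x=np.cross(y,z)
    return p,R.from_matrix(np.c_[x,y,z])*R.from_rotvec([0,0,q6])
def delta(p,Rt):
    o=get_obs(); R0=R.from_euler('xyz',o['ee_rot']); print('q',np.round(o['joint_positions'],3),'t',o['time'],'w',o['width'],'F',np.round(o['wrist_force'],1))
    print('rotvec',(Rt*R0.inv()).as_rotvec().round(4),'shift',(p-o['tool_pos']).round(4))
E
python3 - <<'E'
from h import *
for q in(0,-1.2,-2.3): delta(*want(.267,q))
E
```

```text
q [ 1.062  0.087  1.371 -0.     1.684 -0.103] t 1.4 w 0.09415364812382067 F [ 0.2 -0.5  0.2]
rotvec [ 0.4556 -0.2378 -1.434 ] shift [ 0.2166 -0.5735  0.1205]
q [ 1.062  0.087  1.371 -0.     1.684 -0.103] t 1.4 w 0.09415364812382067 F [ 0.2 -0.5  0.2]
rotvec [ 0.2216 -0.4159 -0.2583] shift [ 0.2166 -0.5735  0.1205]
q [ 1.062  0.087  1.371 -0.     1.684 -0.103] t 1.4 w 0.09415364812382067 F [ 0.2 -0.5  0.2]
rotvec [-0.0293 -0.4829  0.821 ] shift [ 0.2166 -0.5735  0.1205]
```

Turning directly towards q6 ≈ -2.3.

Emit:
move_arm(steps=[0,0,0,0.02,-0.03,0.04,1,0,-0.1,0.1,0.04,-0.07,0.08,1,-0.01,-0.2,0.22,0.06,-0.12,0.12,1,-0.01,-0.28,0.33,0.08,-0.17,0.14,1,-0.02,-0.35,0.45,0.1,-0.22,0.15,1,-0.02,-0.42,0.56,0.12,-0.27,0.15,1,-0.03,-0.483,0.69,0.14,-0.32,0.15,1,-0.0293,-0.4829,0.821,0.16,-0.37,0.15,1,-0.0293,-0.4829,0.821,0.18,-0.42,0.14,1,-0.0293,-0.4829,0.821,0.195,-0.47,0.13,1,-0.0293,-0.4829,0.821,0.21,-0.52,0.1205,1,-0.0293,-0.4829,0.821,0.2166,-0.5735,0.1205,1])

```text
time: 2.6
tool_pos: [0.4066, 0.033, 0.3491]
ee_rot: [-3.103, 0.471, -2.701]
wrist_force: [0.5, 1.2, -0.7]
width: 0.0941
finger_force: 0.0
```

```bash
python3 - <<'E'
from h import *
delta(*want(.267,-2.3))
E
```

```text
q [-0.293 -0.56   1.703  0.279  1.611 -2.229] t 2.6 w 0.09409095473535763 F [ 0.5  1.2 -0.7]
rotvec [0.0001 0.0022 0.0001] shift [ 0.0271 -0.1011 -0.0091]
```

Emit:
move_arm(steps=[0,0,0,0,0,0,1,0,0,0,0,0,0,1])

```text
time: 2.8
tool_pos: [0.407, 0.0324, 0.3485]
ee_rot: [-3.106, 0.468, -2.709]
wrist_force: [-1.3, 0.1, 0.5]
width: 0.094
finger_force: 0.0
```

```bash
python3 - <<'E'
from h import *
delta(*want(.267,-2.3))
delta(*want(.19,-2.3))
E
```

```text
q [-0.292 -0.558  1.702  0.276  1.611 -2.221] t 2.8 w 0.09399298690098186 F [-1.3  0.1  0.5]
rotvec [-0.0007 -0.0012  0.0069] shift [ 0.0267 -0.1006 -0.0084]
q [-0.292 -0.558  1.702  0.276  1.611 -2.221] t 2.8 w 0.09399298690098186 F [-1.3  0.1  0.5]
rotvec [-0.022  -0.0091  0.0516] shift [ 0.0594 -0.0883 -0.0771]
```

Emit:
move_arm(steps=[0,0,0.007,0.015,-0.05,-0.004,1,0,0,0.007,0.0267,-0.1006,-0.0084,1,0,0,0.007,0.0267,-0.1006,-0.0084,1,0,0,0.007,0.0267,-0.1006,-0.0084,1,0,0,0.007,0.0267,-0.1006,-0.0084,1])

```text
time: 3.3
tool_pos: [0.4336, -0.0631, 0.3413]
ee_rot: [-3.104, 0.47, -2.69]
wrist_force: [-0.8, 0.4, -0.0]
width: 0.0941
finger_force: 0.0
```

```bash
python3 - <<'E'
from h import *
delta(*want(.267,-2.3))
b,u=leg(P0);print(u)
for n in('scene','top'):
    p,d=snapshot(n); cv2.imwrite(f'pics/{n}1.png',p[...,::-1])
a=cv2.imread('pics/scene1.png')[90:240,180:380]; c=cv2.imread('pics/top1.png')[140:290,200:340]
z=lambda i:cv2.resize(i,(int(i.shape[1]*400/150),400),interpolation=3)
cv2.imwrite('pics/c1.png',cv2.resize(np.hstack([z(a),z(c)]),(800,353)))
E
```

```text
q [-0.567 -0.446  1.654  0.375  1.636 -2.499] t 3.3 w 0.09411001709076207 F [-0.8  0.4 -0. ]
rotvec [-0.0001  0.001  -0.0117] shift [ 0.0001 -0.0051 -0.0012]
[-0.42417307 -0.15869214  0.89156829]
```

View pics/c1.png

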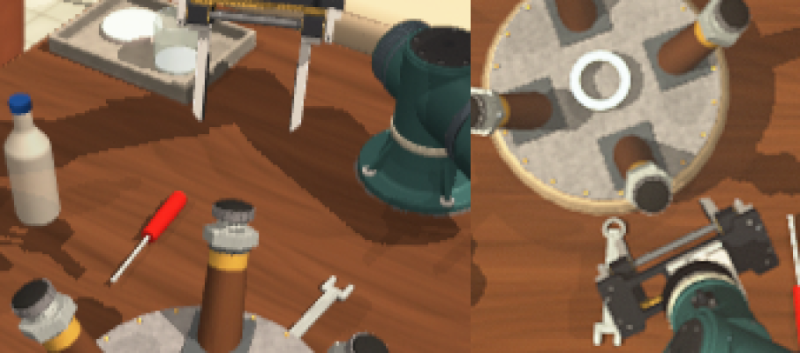

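```bash
python3 - <<'E'
from h import *
delta(*want(.20,-2.2))
delta(*want(.16,-2.2))
E
```

```text
q [-0.567 -0.447  1.654  0.375  1.636 -2.499] t 3.4 w 0.09402171479496878 F [ 0.4 -0.6 -0. ]
rotvec [ 0.0244  0.0106 -0.0617] shift [ 0.0286  0.0057 -0.0611]
q [-0.567 -0.447  1.654  0.375  1.636 -2.499] t 3.4 w 0.09402171479496878 F [ 0.4 -0.6 -0. ]
rotvec [ 0.0143  0.0068 -0.0404] shift [ 0.0456  0.012  -0.0968]
```

Emit:
move_arm(steps=[0.02,0.008,-0.05,0.014,0.003,-0.03,1,0.02,0.008,-0.05,0.0286,0.0057,-0.0611,1,0.02,0.008,-0.05,0.0286,0.0057,-0.0611,1,0.0143,0.0068,-0.0404,0.037,0.009,-0.079,1,0.0143,0.0068,-0.0404,0.0456,0.012,-0.0968,1,0.0143,0.0068,-0.0404,0.0456,0.012,-0.0968,1,0.0143,0.0068,-0.0404,0.0456,0.012,-0.0968,1])

```text
time: 4.1
tool_pos: [0.4792, -0.0532, 0.2454]
ee_rot: [-3.121, 0.47, -2.741]
wrist_force: [0.6, 0.1, -0.0]
width: 0.0938
finger_force: 0.0
```

```bash
python3 - <<'E'
from h import *
delta(*want(.16,-2.2))
E
```

```text
q [-0.467 -0.367  1.79   0.344  1.396 -2.438] t 4.1 w 0.09384808195122245 F [ 0.6  0.1 -0. ]
rotvec [-0.0001 -0.      0.0031] shift [-0.0001  0.002  -0.0008]
```

Emit:
move_arm(steps=[0,0,0,0,0.002,-0.0008,0.6,0,0,0,0,0.002,-0.0008,0.4,0,0,0,0,0.002,-0.0008,0,0,0,0,0,0.002,-0.0008,0,0,0,0,0,0.002,-0.0008,0,0,0,0,0,0.002,-0.0008,0])

```text
time: 4.7
tool_pos: [0.4791, -0.0518, 0.2429]
ee_rot: [-3.122, 0.468, -2.743]
wrist_force: [-0.3, 0.4, 0.5]
width: 0.0494
finger_force: 1.7
```

```bash
python3 - <<'E'
from h import *
o=get_obs();print(o['joint_positions'].round(3) ,o['width'],o['finger_force'],o['wrist_force'].round(1),o['wrist_torque'].round(2))
delta(*want(.16,-2.2))
E
```

```text
[-0.463 -0.367  1.795  0.342  1.392 -2.434] 0.049409929772537664 1.7385858669877052 [-0.3  0.4  0.5] [0.39 0.4  0.26]
q [-0.463 -0.367  1.795  0.342  1.392 -2.434] t 4.7 w 0.049409929772537664 F [-0.3  0.4  0.5]
rotvec [-0.0008 -0.0018  0.0048] shift [0.     0.0006 0.0018]
```

Emit:
move_arm(steps=[0,0,0,0,0,0,0,0,0,0,0,0,0,0,0,0,0,0,0,0,0])

```text
time: 5.0
tool_pos: [0.4785, -0.0502, 0.2428]
ee_rot: [-3.126, 0.468, -2.743]
wrist_force: [-2.7, 4.4, 2.0]
width: 0.0452
finger_force: 30.0
```

```bash
python3 - <<'E'
from h import *
o=get_obs();print(o['width'],o['finger_force'],o['wrist_torque'].round(2))
delta(*want(.16,-2.2))
b,u=leg(P0)
for k in range(1,13): 
    a=.145*k; print(np.round(np.r_[-u*a,-u*a*.00127],4).tolist())
E
```

```text
0.04522348454411935 30.000481009483337 [0.7  0.57 0.4 ]
q [-0.462 -0.367  1.795  0.344  1.394 -2.434] t 5.0 w 0.04522348454411935 F [-2.7  4.4  2. ]
rotvec [-0.0039 -0.0033  0.0027] shift [ 0.0006 -0.001   0.0019]
[0.0615, 0.023, -0.1293, 0.0001, 0.0, -0.0002]
[0.123, 0.046, -0.2586, 0.0002, 0.0001, -0.0003]
[0.1845, 0.069, -0.3878, 0.0002, 0.0001, -0.0005]
[0.246, 0.092, -0.5171, 0.0003, 0.0001, -0.0007]
[0.3075, 0.1151, -0.6464, 0.0004, 0.0001, -0.0008]
[0.369, 0.1381, -0.7757, 0.0005, 0.0002, -0.001]
[0.4305, 0.1611, -0.9049, 0.0005, 0.0002, -0.0011]
[0.492, 0.1841, -1.0342, 0.0006, 0.0002, -0.0013]
[0.5535, 0.2071, -1.1635, 0.0007, 0.0003, -0.0015]
[0.6151, 0.2301, -1.2928, 0.0008, 0.0003, -0.0016]
[0.6766, 0.2531, -1.4221, 0.0009, 0.0003, -0.0018]
[0.7381, 0.2761, -1.5513, 0.0009, 0.0004, -0.002]
```

Emit:
move_arm(steps=[0.0615,0.023,-0.1293,0.0001,0,-0.0002,0,0.123,0.046,-0.2586,0.0002,0.0001,-0.0003,0,0.1845,0.069,-0.3878,0.0002,0.0001,-0.0005,0,0.246,0.092,-0.5171,0.0003,0.0001,-0.0007,0,0.3075,0.1151,-0.6464,0.0004,0.0001,-0.0008,0,0.369,0.1381,-0.7757,0.0005,0.0002,-0.001,0,0.4305,0.1611,-0.9049,0.0005,0.0002,-0.0011,0,0.492,0.1841,-1.0342,0.0006,0.0002,-0.0013,0,0.5535,0.2071,-1.1635,0.0007,0.0003,-0.0015,0,0.6151,0.2301,-1.2928,0.0008,0.0003,-0.0016,0,0.6766,0.2531,-1.4221,0.0009,0.0003,-0.0018,0,0.7381,0.2761,-1.5513,0.0009,0.0004,-0.002,0])

```text
time: 6.2
tool_pos: [0.4807, -0.0471, 0.242]
ee_rot: [2.672, -0.071, 1.811]
wrist_force: [2.4, 11.4, 1.3]
width: 0.0453
finger_force: 30.0
```

```bash
python3 - <<'E'
from h import *
o=get_obs();print(o['width'],o['finger_force'],o['wrist_torque'].round(2))
delta(*want(.16-.0022,-2.2+1.74))
E
```

```text
0.04532198370524273 29.993688762187958 [ 1.63 -0.43  1.1 ]
q [-0.46  -0.365  1.797  0.353  1.39  -0.691] t 6.2 w 0.04532198370524273 F [ 2.4 11.4  1.3]
rotvec [-0.0142 -0.0003  0.0044] shift [-0.0006 -0.0037  0.0007]
```

Emit:
move_arm(steps=[0.0615,0.023,-0.1293,0.0001,0.001,-0.0002,0,0.123,0.046,-0.2586,0.0002,0.002,-0.0003,0,0.1845,0.069,-0.3878,0.0002,0.0025,-0.0005,0,0.246,0.092,-0.5171,0.0003,0.0025,-0.0007,0,0.3075,0.1151,-0.6464,0.0004,0.0025,-0.0008,0,0.369,0.1381,-0.7757,0.0005,0.0025,-0.001,0,0.4305,0.1611,-0.9049,0.0005,0.0025,-0.0011,0,0.492,0.1841,-1.0342,0.0006,0.0025,-0.0013,0,0.5535,0.2071,-1.1635,0.0007,0.0025,-0.0015,0,0.6151,0.2301,-1.2928,0.0008,0.0025,-0.0016,0,0.6766,0.2531,-1.4221,0.0009,0.0025,-0.0018,0,0.7381,0.2761,-1.5513,0.0009,0.0025,-0.002,0])

```text
time: 7.4
tool_pos: [0.484, -0.0487, 0.2408]
ee_rot: [-2.988, -0.456, 0.015]
wrist_force: [9.6, 2.0, -2.2]
width: 0.0455
finger_force: 30.0
```

```bash
python3 - <<'E'
from h import *
o=get_obs();print(o['width'],o['finger_force'],o['wrist_torque'].round(2))
delta(*want(.16-.0044,-2.2+3.48))
E
```

```text
0.04548439777480503 29.992748200893402 [-0.05 -1.31  0.12]
q [-0.455 -0.364  1.8    0.347  1.373  1.054] t 7.4 w 0.04548439777480503 F [ 9.6  2.  -2.2]
rotvec [-0.0066  0.008   0.0115] shift [-0.003  -0.0018 -0.0001]
```

Emit:
move_arm(steps=[0.0615,0.023,-0.1293,0.001,0,-0.0002,0,0.123,0.046,-0.2586,0.002,0.0001,-0.0003,0,0.1845,0.069,-0.3878,0.002,0.0001,-0.0005,0,0.242,0.0905,-0.508,0.002,0.0001,-0.0007,0,0.242,0.0905,-0.508,0.002,0.0001,-0.0007,0,0.242,0.0905,-0.508,0.002,0.0001,-0.0007,0.6,0.242,0.0905,-0.508,0.002,0.0001,-0.0007,1,0.242,0.0905,-0.508,0.002,0.0001,-0.0007,1,0.242,0.0905,-0.508,0.002,0.0001,-0.0007,1,0.242,0.0905,-0.508,0.002,0.0001,-0.0007,1,0.242,0.0905,-0.508,0.002,0.0001,-0.0007,1])

```text
time: 8.5
tool_pos: [0.4828, -0.0487, 0.238]
ee_rot: [-2.769, -0.296, -0.57]
wrist_force: [-0.5, 0.1, -0.1]
width: 0.0896
finger_force: 0.0
```

```bash
python3 - <<'E'
from h import *
o=get_obs();print(o['tool_pos'].round(4),o['width'],o['wrist_torque'].round(2))
delta(*want(.26,-2.2+4.05))
E
```

```text
[ 0.4828 -0.0487  0.238 ] 0.08955108581946301 [0.   0.3  0.02]
q [-0.453 -0.361  1.801  0.342  1.375  1.621] t 8.5 w 0.08955108581946301 F [-0.5  0.1 -0.1]
rotvec [ 0.0243  0.0106 -0.0522] shift [-0.0462 -0.0184  0.0958]
```

Emit:
move_arm(steps=[0,0,0,-0.01,-0.004,0.021,1,0,0,0,-0.025,-0.01,0.052,1,0,0,0,-0.0462,-0.0184,0.0958,1,0,0,0,-0.0462,-0.0184,0.0958,1,0,0,0,-0.0462,-0.0184,0.0958,1])

```text
time: 9.0
tool_pos: [0.4369, -0.0677, 0.3356]
ee_rot: [-2.769, -0.3, -0.571]
wrist_force: [-0.4, 0.1, -0.4]
width: 0.0938
finger_force: 0.0
```

```bash
python3 - <<'E'
from h import *
import fit
A=[];
for n in('scene','top'):
  for i in range(4):
    p,d=snapshot(n)
    C=cloud(n,d)
    q=[.6465,.0106,.3588,-.0013] if n=='scene' else [.644,.0112,.3575,-.0037]
    P=C.reshape(-1,3);P=P[P[:,2]>.1]
    print(n,[(int(((dd<.012)&(t>.13)).sum()),np.round(np.median(t[(dd<.012)&(t>.13)&(t<.18)])*1e3,1)) for t,dd in fit.coords(P-[0,0,q[3]],q)])
  cv2.imwrite(f'pics/{n}2.png',p[...,::-1])
  print(n,[(s['score'],s['uv']) for s in spot_point(n,'nut_mid')+spot_point(n,'foot_tip')])
a=cv2.imread('pics/scene2.png')[155:225,240:320]; c=cv2.imread('pics/top2.png')[190:245,245:310]
z=lambda i:cv2.resize(i,(int(i.shape[1]*380/i.shape[0]),380),interpolation=3)
x=np.hstack([z(a),z(c)]);print(x.shape);cv2.imwrite('pics/c2.png',x[:,:800])
delta(*want(.26,-2.2+4.05))
E
```

```text
scene [(16, np.float64(162.0)), (39, np.float64(162.3)), (106, np.float64(162.8)), (56, np.float64(162.5))]
scene [(21, np.float64(162.2)), (36, np.float64(162.2)), (101, np.float64(162.7)), (58, np.float64(162.5))]
scene [(18, np.float64(161.8)), (37, np.float64(162.3)), (104, np.float64(163.0)), (60, np.float64(162.5))]
scene [(24, np.float64(162.0)), (32, np.float64(162.6)), (103, np.float64(163.1)), (56, np.float64(162.7))]
scene [(0.74, [280.6, 190.9]), (0.75, [279.5, 178.1]), (0.64, [169.2, 222.0])]
top [(148, np.float64(163.6)), (44, np.float64(164.2)), (37, np.float64(164.3)), (47, np.float64(164.3))]
top [(155, np.float64(163.5)), (42, np.float64(163.4)), (35, np.float64(164.7)), (48, np.float64(164.2))]
top [(153, np.float64(163.4)), (44, np.float64(163.2)), (36, np.float64(163.6)), (46, np.float64(163.9))]
top [(155, np.float64(163.5)), (45, np.float64(163.6)), (34, np.float64(163.8)), (44, np.float64(164.1))]
top [(0.6, [274.1, 217.7]), (0.53, [276.4, 222.9])]
(380, 883, 3)
q [-0.569 -0.442  1.666  0.372  1.617  1.59 ] t 9.6 w 0.0942150266273414 F [-0.2 -0.3 -0.5]
rotvec [ 0.0241  0.0106 -0.0521] shift [-0.0001  0.      0.    ]
```

View pics/c2.png

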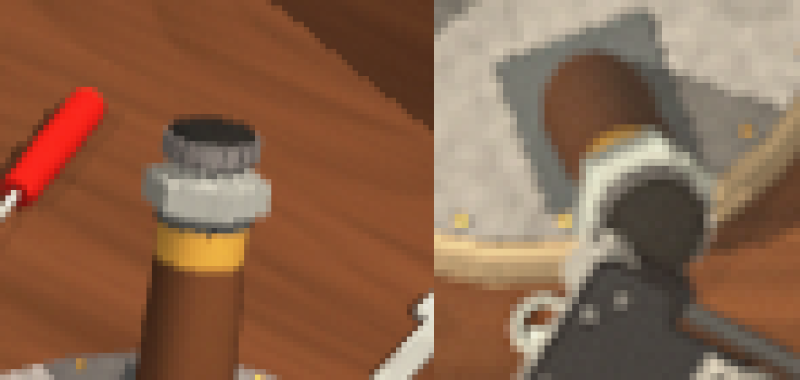

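```bash
cat > nut.py <<'E'
from h import *
from scipy.optimize import least_squares
Q={'scene':[.6465,.0106,.3588,-.0013],'top':[.644,.0112,.3575,-.0037]}
def grab(n,k):
    D=[snapshot(n)[1] for _ in range(k)]; return cloud(n,np.median(D,0))
def basis():
    b,u=leg(P0); x=np.cross([0,1,0],u); x/=np.linalg.norm(x); return b,u,x,np.cross(u,x)
def pts(n,C):
    q=Q[n]; b,u=leg(q); _,_,x,y=basis(); P=C.reshape(-1,3)-[0,0,q[3]]-b
    c=np.c_[P@x,P@y,P@u]; return c
def sdf(c,a,t0):
    h=np.max([c[:,0]*np.cos(a+k*np.pi/3)+c[:,1]*np.sin(a+k*np.pi/3) for k in range(6)],0)-.0275
    v=np.abs(c[:,2]-t0)-.008
    return np.where((h>0)&(v>0),np.hypot(h,v),np.maximum(h,v))
def run(n,C):
    c=pts(n,C); r=np.hypot(c[:,0],c[:,1]); c=c[(r>.0245)&(r<.037)&(c[:,2]>.117)&(c[:,2]<.139)]
    out=[]
    for a0 in np.radians(range(0,60,5)):
        f=lambda p:np.clip(sdf(c[:,:3]-[p[1],p[2],0],p[0],p[3]),-.006,.006)*1e3
        s=least_squares(f,[a0,0,0,.1265],x_scale=[.1,.002,.002,.002],loss='soft_l1',diff_step=1e-3)
        out.append((s.cost,np.degrees(s.x[0])%60,*(s.x[1:]*1e3)))
    out.sort(); print(n,len(c))
    for o in out[:6:2]: print(np.round(o,2))
if __name__=='__main__':
    for n in('scene','top'): run(n,grab(n,6))
    C=np.load('scene0.npy'); run('scene',cloud('scene',C)); run('top',cloud('top',np.load('top0.npy')))
    o=get_obs(); b,u,x,y=basis(); ty=R.from_euler('xyz',o['ee_rot']).as_matrix()[:,1]; print('jaw deg',np.degrees(np.arctan2(ty@y,ty@x)),o['joint_positions'][5])
E
python3 nut.py
```

```text
scene 156
[ 28.03  20.43   0.87   0.59 127.43]
[ 28.03  20.43   0.87   0.59 127.43]
[ 28.03  20.42   0.87   0.59 127.43]
top 84
[ 18.96  21.12   0.8    0.55 129.05]
[ 18.96  21.12   0.8    0.55 129.05]
[ 18.96  21.13   0.8    0.55 129.05]
scene 155
[ 96.33  21.28   1.2    0.62 127.65]
[ 96.33  21.28   1.2    0.61 127.65]
[ 96.34  21.29   1.2    0.61 127.65]
top 84
[ 47.96  20.06   0.92   0.21 128.64]
[ 47.96  20.06   0.92   0.22 128.63]
[ 47.96  20.06   0.92   0.22 128.63]
jaw deg -121.52578869483538 1.589997571706776
```

Both cameras agree on the nut: flats at 20.7° and about 3.3 rad backed off. I'll wind q6 back 3.53 rad so the jaw lines up with a flat.

Emit:
move_arm(steps=[-0.0624,-0.0233,0.1311,0,0,0,1,-0.1247,-0.0467,0.2621,0,0,0,1,-0.1871,-0.07,0.3932,0,0,0,1,-0.2494,-0.0933,0.5242,0,0,0,1,-0.3118,-0.1166,0.6553,0,0,0,1,-0.3741,-0.14,0.7864,0,0,0,1,-0.4365,-0.1633,0.9174,0,0,0,1,-0.4989,-0.1866,1.0485,0,0,0,1,-0.5612,-0.21,1.1796,0,0,0,1,-0.6236,-0.2333,1.3106,0,0,0,1,-0.686,-0.2566,1.4417,0,0,0,1,-0.7483,-0.28,1.5727,0,0,0,1])

```text
time: 11.4
tool_pos: [0.4367, -0.0672, 0.334]
ee_rot: [2.764, -0.287, 1.311]
wrist_force: [-0.8, 0.1, 0.6]
width: 0.0941
finger_force: 0.0
```

Emit:
move_arm(steps=[-0.0624,-0.0233,0.1311,0,0,0,1,-0.1247,-0.0467,0.2621,0,0,0,1,-0.1871,-0.07,0.3932,0,0,0,1,-0.2494,-0.0933,0.5242,0,0,0,1,-0.3118,-0.1166,0.6553,0,0,0,1,-0.3741,-0.14,0.7864,0,0,0,1,-0.4365,-0.1633,0.9174,0,0,0,1,-0.4989,-0.1866,1.0485,0,0,0,1,-0.5612,-0.21,1.1796,0,0,0,1,-0.6236,-0.2333,1.3106,0,0,0,1,-0.686,-0.2566,1.4417,0,0,0,1,-0.7483,-0.28,1.5727,0,0,0,1])

```text
time: 12.6
tool_pos: [0.4367, -0.0672, 0.334]
ee_rot: [2.913, 0.412, 2.972]
wrist_force: [-0.4, 0.3, -0.3]
width: 0.094
finger_force: 0.0
```

```bash
cat >> nut.py <<'E'
def go(t,deg):
    import h; h.P0[:]=[.6466,.0122,.358]
    b,u,x,y=basis(); a=np.radians(deg); ty=np.cos(a)*x+np.sin(a)*y
    Rt=R.from_matrix(np.c_[np.cross(ty,-u),ty,-u]); delta(b+t*u,Rt)
E
python3 - <<'E'
from nut import *
for t in(.20,.16,.136):go(t,80.7)
E
```

```text
q [-0.567 -0.44   1.663  0.369  1.619 -1.942] t 12.6 w 0.09395391696998966 F [-0.4  0.3 -0.3]
rotvec [ 0.0029 -0.0006 -0.0039] shift [ 0.0267  0.0108 -0.0537]
q [-0.567 -0.44   1.663  0.369  1.619 -1.942] t 12.6 w 0.09395391696998966 F [-0.4  0.3 -0.3]
rotvec [ 0.0029 -0.0006 -0.0039] shift [ 0.0437  0.0172 -0.0894]
q [-0.567 -0.44   1.663  0.369  1.619 -1.942] t 12.6 w 0.09395391696998966 F [-0.4  0.3 -0.3]
rotvec [ 0.0029 -0.0006 -0.0039] shift [ 0.0539  0.021  -0.1108]
```

Emit:
move_arm(steps=[0.003,-0.0006,-0.004,0.0135,0.0055,-0.027,1,0.003,-0.0006,-0.004,0.0267,0.0108,-0.0537,1,0.003,-0.0006,-0.004,0.0267,0.0108,-0.0537,1,0.003,-0.0006,-0.004,0.0352,0.014,-0.0715,1,0.003,-0.0006,-0.004,0.0437,0.0172,-0.0894,1,0.003,-0.0006,-0.004,0.0503,0.0197,-0.1032,1,0.003,-0.0006,-0.004,0.0569,0.0221,-0.117,1,0.003,-0.0006,-0.004,0.0569,0.0221,-0.117,1,0.003,-0.0006,-0.004,0.0569,0.0221,-0.117,1])

```text
time: 13.5
tool_pos: [0.4938, -0.0453, 0.2183]
ee_rot: [2.907, 0.412, 2.96]
wrist_force: [-0.1, 0.1, -0.6]
width: 0.0942
finger_force: 0.0
```

```bash
python3 - <<'E'
from nut import *
go(.129,80.7)
E
```

```text
q [-0.43  -0.333  1.82   0.338  1.323 -1.897] t 13.5 w 0.09416206906470904 F [-0.1  0.1 -0.6]
rotvec [-0.0024 -0.      0.0054] shift [-0.0002  0.0003 -0.0013]
```

Emit:
move_arm(steps=[0,0,0,0,0,0,0.7,0,0,0,0,0,0,0,0,0,0,0,0,0,0,0,0,0,0,0,0,0,0,0,0,0,0,0,0,0,0,0,0,0,0,0,0,0,0,0,0,0,0,0,0,0,0,0,0,0])

```text
time: 14.3
tool_pos: [0.4937, -0.0447, 0.2172]
ee_rot: [2.906, 0.411, 2.96]
wrist_force: [-0.1, 2.5, 1.4]
width: 0.0549
finger_force: 30.0
```

```bash
python3 - <<'E'
from nut import *
o=get_obs();print(o['width'],o['finger_force'],o['wrist_torque'].round(2))
go(.129,80.7)
E
```

```text
0.05487840436132708 29.995276629924774 [0.26 0.17 0.25]
q [-0.429 -0.332  1.822  0.338  1.322 -1.897] t 14.3 w 0.05487840436132708 F [-0.1  2.5  1.4]
rotvec [-0.0034 -0.0007  0.005 ] shift [-0.0001 -0.0004 -0.0002]
```

Gripped across the flats (54.9 mm). Turning clockwise.

Emit:
move_arm(steps=[0.0615,0.023,-0.1293,0.0001,0,-0.0002,0,0.123,0.046,-0.2586,0.0002,0.0001,-0.0003,0,0.1845,0.069,-0.3878,0.0002,0.0001,-0.0005,0,0.246,0.092,-0.5171,0.0003,0.0001,-0.0007,0,0.3075,0.1151,-0.6464,0.0004,0.0001,-0.0008,0,0.369,0.1381,-0.7757,0.0005,0.0002,-0.001,0,0.4305,0.1611,-0.9049,0.0005,0.0002,-0.0011,0,0.492,0.1841,-1.0342,0.0006,0.0002,-0.0013,0,0.5535,0.2071,-1.1635,0.0007,0.0003,-0.0015,0,0.6151,0.2301,-1.2928,0.0008,0.0003,-0.0016,0,0.6766,0.2531,-1.4221,0.0009,0.0003,-0.0018,0,0.7381,0.2761,-1.5513,0.0009,0.0004,-0.002,0])

```text
time: 15.5
tool_pos: [0.4939, -0.0448, 0.2148]
ee_rot: [2.762, -0.282, 1.319]
wrist_force: [-3.3, 1.0, 2.4]
width: 0.0548
finger_force: 30.0
```

```bash
cat >> nut.py <<'E'
def tq():
    o=get_obs(); u=leg(P0)[1]; print('w',o['width'],'torque',o['wrist_torque'].round(2),'about u',round(o['wrist_torque']@u,2),'F',o['wrist_force'].round(1),'j6',o['joint_torque'][5].round(2),o['joint_positions'][5].round(3),'p',o['tool_pos'].round(4))
E
python3 - <<'E'
from nut import *
tq(); go(.129-.0022,80.7-np.degrees(1.74))
E
```

```text
w 0.054844405943030576 torque [-0.17  0.6   0.41] about u 0.34 F [-3.3  1.   2.4] j6 -0.79 -0.152 p [ 0.4939 -0.0448  0.2148]
q [-0.428 -0.33   1.824  0.336  1.318 -0.152] t 15.5 w 0.054844405943030576 F [-3.3  1.   2.4]
rotvec [-0.004  -0.0032  0.0097] shift [0.0005 0.0001 0.0002]
```

Emit:
move_arm(steps=[0.0615,0.023,-0.1293,0.0001,0,-0.0002,0,0.123,0.046,-0.2586,0.0002,0.0001,-0.0003,0,0.1845,0.069,-0.3878,0.0002,0.0001,-0.0005,0,0.246,0.092,-0.5171,0.0003,0.0001,-0.0007,0,0.3075,0.1151,-0.6464,0.0004,0.0001,-0.0008,0,0.369,0.1381,-0.7757,0.0005,0.0002,-0.001,0,0.4305,0.1611,-0.9049,0.0005,0.0002,-0.0011,0,0.492,0.1841,-1.0342,0.0006,0.0002,-0.0013,0,0.5535,0.2071,-1.1635,0.0007,0.0003,-0.0015,0,0.5535,0.2071,-1.1635,0.0007,0.0003,-0.0015,0])

```text
time: 16.5
tool_pos: [0.4942, -0.0439, 0.2132]
ee_rot: [-2.947, -0.428, -0.081]
wrist_force: [-4.7, 0.6, 2.6]
width: 0.055
finger_force: 30.0
```

```bash
python3 - <<'E'
from nut import *
tq(); go(.129-.0039,80.7-np.degrees(3.045))
E
```

```text
w 0.05496530464253214 torque [ 0.4   0.93 -0.12] about u -0.43 F [-4.7  0.6  2.6] j6 0.15 1.152 p [ 0.4942 -0.0439  0.2132]
q [-0.426 -0.328  1.826  0.336  1.316  1.152] t 16.5 w 0.05496530464253214 F [-4.7  0.6  2.6]
rotvec [-0.0044 -0.004   0.0073] shift [ 0.001  -0.0005  0.0003]
```

Emit:
move_arm(steps=[0.0424,0.0159,-0.0892,0,0,-0.0001,0,0.0848,0.0317,-0.1783,0.0001,0,-0.0002,0,0.1272,0.0476,-0.2675,0.0002,0.0001,-0.0003,0,0.1696,0.0635,-0.3566,0.0002,0.0001,-0.0005,0])

```text
time: 16.9
tool_pos: [0.4944, -0.0436, 0.213]
ee_rot: [-2.794, -0.32, -0.494]
wrist_force: [-6.1, 1.2, 4.0]
width: 0.0546
finger_force: 30.0
```

```bash
python3 - <<'E'
from nut import *
tq(); go(.129-.0044,80.7-np.degrees(3.445))
E
```

```text
w 0.05459369230342244 torque [0.25 0.86 0.77] about u 0.44 F [-6.1  1.2  4. ] j6 -0.41 1.552 p [ 0.4944 -0.0436  0.213 ]
q [-0.425 -0.328  1.826  0.336  1.315  1.552] t 16.9 w 0.05459369230342244 F [-6.1  1.2  4. ]
rotvec [-0.0043 -0.004   0.0068] shift [ 0.001  -0.0007  0.0001]
```

Emit:
move_arm(steps=[0.0424,0.0159,-0.0892,0,0,-0.0001,0,0.0848,0.0317,-0.1783,0.0001,0,-0.0002,0])

```text
time: 17.1
tool_pos: [0.4945, -0.0435, 0.2129]
ee_rot: [-2.74, -0.246, -0.688]
wrist_force: [-5.6, 2.1, 5.3]
width: 0.0551
finger_force: 30.1
```

```bash
python3 -c "
from nut import *
tq()"
```

```text
w 0.05514117275255282 torque [0.31 0.85 0.82] about u 0.47 F [-5.6  2.1  5.3] j6 -0.36 1.752 p [ 0.4945 -0.0435  0.2129]
```

Emit:
move_arm(steps=[0.0424,0.0159,-0.0892,0,0,-0.0001,0,0.0848,0.0317,-0.1783,0.0001,0,-0.0002,0])

```text
time: 17.3
tool_pos: [0.4952, -0.0441, 0.2131]
ee_rot: [-2.701, -0.168, -0.873]
wrist_force: [-0.1, -0.8, 1.5]
width: 0.0552
finger_force: 31.3
```

```bash
python3 -c "
from nut import *
tq()"
```

```text
w 0.05517159826800671 torque [-0.67  0.06  1.57] about u 1.68 F [-0.1 -0.8  1.5] j6 0.94 1.95 p [ 0.4952 -0.0441  0.2131]
```

Emit:
move_arm(steps=[0.0212,0.008,-0.0446,0,0,0,0,0.0424,0.0159,-0.0892,0,0,0,0,0.0424,0.0159,-0.0892,0,0,0,0,0.0424,0.0159,-0.0892,0,0,0,0])

```text
time: 17.7
tool_pos: [0.4961, -0.0451, 0.2135]
ee_rot: [-2.688, -0.129, -0.963]
wrist_force: [-0.9, -3.6, 3.7]
width: 0.057
finger_force: 32.5
```

```bash
python3 -c "
from nut import *
tq()"
```

```text
w 0.057013051964803434 torque [-0.92 -0.05  1.12] about u 1.4 F [-0.9 -3.6  3.7] j6 1.42 2.046 p [ 0.4961 -0.0451  0.2135]
```

The torque has risen to about 1.5 N m and the nut resists, so it is tight. Releasing and backing off.

Emit:
move_arm(steps=[0,0,0,0,0,0,0.6,0,0,0,0,0,0,1,0,0,0,0,0,0,1,0,0,0,0,0,0,1,0,0,0,0,0,0,1,0,0,0,0,0,0,1,0,0,0,-0.0085,-0.0032,0.0178,1,0,0,0,-0.0212,-0.0079,0.0446,1,0,0,0,-0.0382,-0.0143,0.0802,1,0,0,0,-0.0551,-0.0206,0.1159,1,0,0,0,-0.0551,-0.0206,0.1159,1,0,0,0,-0.0551,-0.0206,0.1159,1])

```text
time: 18.9
tool_pos: [0.4406, -0.0652, 0.3294]
ee_rot: [-2.686, -0.126, -0.966]
wrist_force: [0.6, 0.5, -0.2]
width: 0.0938
finger_force: 0.0
```

```bash
python3 - <<'E'
from nut import *
import fit
tq()
for n in('scene','top'):
    C=grab(n,6); run(n,C); q=Q[n]; P=C.reshape(-1,3);P=P[P[:,2]>.1]
    print([np.round(np.median(t[(dd<.012)&(t>.13)&(t<.18)])*1e3,1) for t,dd in fit.coords(P-[0,0,q[3]],q)])
p,d=snapshot('scene');cv2.imwrite('pics/c3.png',cv2.resize(p[110:260,180:380,::-1],(800,600),interpolation=3))
E
```

```text
w 0.09381952677226955 torque [-0.08  0.32 -0.01] about u -0.03 F [ 0.6  0.5 -0.2] j6 -0.03 2.02 p [ 0.4406 -0.0652  0.3294]
scene 142
[ 25.45  44.45   0.93   0.52 122.74]
[ 25.45  44.45   0.93   0.52 122.74]
[ 25.45  44.45   0.93   0.52 122.74]
[np.float64(161.8), np.float64(162.2), np.float64(162.9), np.float64(162.7)]
top 85
[ 31.08  44.6    0.82   0.33 125.02]
[ 31.08  44.6    0.82   0.33 125.02]
[ 31.08  44.6    0.82   0.33 125.02]
[np.float64(nan), np.float64(163.7), np.float64(163.9), np.float64(164.0)]
  return _methods._mean(a, axis=axis, dtype=dtype,
  ret = ret.dtype.type(ret / rcount)
```

View pics/c3.png

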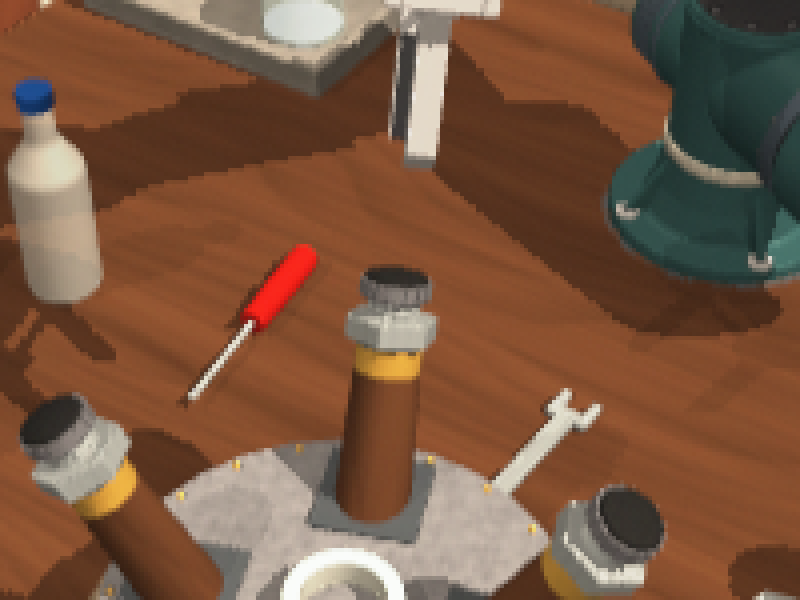

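The image shows the nut seated on the ferrule at crop px (392,328), and the foot level at (396,287). The nut turned 3.77 rad in all, and its starting value can't have exceeded 3.6, so it ends at -0.17 or lower. Handing in.

```bash
python3 -c "
from bench import *
print(close_job())"
```

```text
the job is handed in; nothing more can be done
None
```

I handed the job in: by the camera measurements the foot is level with the other three to within about 0.7 mm and the jam nut is tight at about -0.17 rad, but the hand-in gave no verdict.

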